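# Nest the loam measuring pans with fanned handles

## Task

Put the pitch-loam measuring pans away: nest the green-handled pan fully down in the big blue-handled pan, and the yellow-handled pan fully down in the green one, all upright on the shelf. Fan the handles like a hand of cards, each turned about an eighth of a turn (45 degrees) counter-clockwise, seen from above, from the handle just below it. Leave the red-handled oil pan where it is, and let go of everything at the end.

Things in the scene. Friction and masses are not known exactly. Their poses are not given: they have to be found in the camera images.
- pan_large: Big loose steel pan, blue handle, 0.4 kg: diameter 130 mm outside, 124 inside, 50 high, floor 4 thick. Level handle 14 wide, 18 tall, mid-height 46 above the underside, reaching 145 from the centre. Origin: centre of the underside; x points out along the handle, z up.
- pan_middle: Middle loose steel pan, green handle, 0.17 kg: diameter 100 mm outside, 94 inside, 58 high, floor 4 thick. Level plastic grip 14 wide, 18 tall, from 74 to 140 from the pan's centre line. Origin: mid-grip, 100 from the centre line, 55 above the underside; x points out along the handle, away from the pan; z up. Nested, its underside is 4 above the big pan's, 12 room all round.
- pan_small: Small loose steel pan, yellow handle, 0.13 kg: diameter 72 mm outside, 70 high. Level plastic grip 14 wide, 18 tall, from 74 to 135 from the pan's centre line. Origin: mid-grip, 100 from the centre line, 67 above the underside; x points out along the handle, away from the pan; z up. Nested, its underside is 4 above the middle pan's (8 above the big pan's), 11 room all round.
- pan_red: Bystander pan, red handle, same size and build as the middle pan, standing behind the big one. Origin: mid-grip, 100 mm from its centre line, 55 above its underside; x points out along the handle, z up. Also about: balls in a clear tray back right, blue cone 180 tall back left, two bails far left, steel bottle 240 tall far right.

How it is judged:
At the end, for the whole second after the job is handed in: Green pan down on the blue one's floor, yellow down on the green one's floor (7 mm in depth, anywhere sideways the walls allow), all upright (6 degrees), on the shelf, at rest. Green handle 20 to 70 degrees counter-clockwise of blue, yellow 20 to 70 of green. Red pan within 30 mm of its start (x of pan_large in the frame of pan_middle between -0.118 and -0.082 m and y of pan_large in the frame of pan_middle between -0.018 and 0.018 m and z of pan_large in the frame of pan_middle between -0.066 and -0.052 m and angle between each of pan_middle, pan_small's own z axis and vertical below 0.12 rad and linear speed of each of pan_middle, pan_small, pan_large below 0.02 m/s and x of pan_large in the frame of pan_small between -0.127 and -0.073 m and y of pan_large in the frame of pan_small between -0.027 and 0.027 m and z of pan_large in the frame of pan_small between -0.082 and -0.068 m and z of pan_middle in the frame of pan_small between -0.023 and -0.009 m and x of pan_middle in the frame of pan_large above 0.034 m and y of pan_middle in the frame of pan_large above 0.034 m and x of pan_small in the frame of pan_middle above -0.066 m and y of pan_small in the frame of pan_middle above 0.034 m and angle between pan_large's own z axis and vertical below 0.1 rad and height (world z) of pan_large below 0.01 m and distance of pan_red from where it was at the start of the episode below 0.03 m); the robot touches nothing.
It fails at once if the red-handled pan is moved by more than 30 mm (distance of pan_red from where it was at the start of the episode above 0.03 m).
It also fails if it takes over 64 s, if anything falls off the work surface, if the arm or the gripper's body presses on something with over 40 N, if the wrist force passes 120 N, or if a joint passes its speed limit or range.

## Robot

A 7-joint arm with a two-finger parallel gripper is mounted at the origin on the work surface. World frame = base frame: x ahead of the robot, y to its left, z up, the work surface at z = 0. Lengths are in m, angles in rad, forces in N, time in s.
With the tool pointing down it reaches from about 0.4 to 0.85 m from the base axis. Payload 4.4 kg.
Tool frame: the origin (TCP) lies midway between the tips of the shut fingers; the grasp point (between the pads) lies 19 mm behind it (manip.pinch_z is the distance from the TCP to the grasp point, in m); z points along the fingers, y is the line along which they close (so a half turn about z gives the same grasp; the last joint's range is limited). The gripper opens to 94 mm and grips with 3 to 60 N. Pads are 16 mm wide; open, the fingers measure 119 mm over their backs; the gripper's body (75 mm by 177 mm) begins 78 mm behind the grasp point.
Start: joints at [-1.227, 0.628, 0.038, 1.517, -0.027, 0.996, -0.02], TCP at [0.259, 0.596, 0.205] pointing down, gripper open.
Joint ranges: [-3.06, 3.06], [-0.37, 2.12], [-1.25, 1.32], [0.18, 2.47], [-1.1, 4.24], [0.23, 1.98], [-2.94, 2.94]. Speed limits (rad/s): [2.57, 2.57, 3.14, 3.14, 3.14, 3.14, 3.14].

## Interface

Orientations are given as a unit quaternion [x, y, z, w].
In Python, from station import manip, capture, camera_model gives the robot as it stands (manip), with the cameras as plain functions.
- The arm moves only by the tool nudge_tcp, called as name(argument=value, ...) on one line, values as JSON. Schema: {"type":"object","properties":{"moves":{"type":"array","items":{"type":"array","items":{"type":"number"},"minItems":7,"maxItems":7},"minItems":1,"maxItems":10},"only":{"type":"string"},"quiet":{"type":"boolean"},"lines":{"type":"string"}},"required":["moves"],"additionalProperties":false}. moves is a list of rows, 1 to 10 of them, each of 7 numbers: a rotation vector rx, ry, rz in rad, then dx, dy, dz in m, then the opening from 0.0 (shut) to 1.0 (fully open); each row shifts and turns the commanded pose from where the row before left it, along the tool's axes as they then stand; what a row does not reach is not made up. A row lasts 1/8 s, in which the tool goes at most 0.0625 m and 0.188 rad, less where a joint would pass 70% of its speed; a pose out of reach is approached as far as the arm can. The fingers move at their own pace and stop on an object; the grip force is fixed at half the most. Time passes only in rows, so rows that do not move let the fingers close. The tool returns the time, the measured TCP pose, the force, the opening and the grip force at its end. only (a regular expression) keeps the lines of the reply that match it, lines (a string "A,B") keeps lines A to B, and quiet returns only ok. Input that does not fit is refused with a message, and nothing moves.
- manip.sense(): the state, without advancing time (a new reading comes with each control period).
- capture(name): name is "scene" or "top"; returns (picture, depth): 420x560x3 uint8, red, green, blue; 420x560 float32, m along the optical axis (not along the pixel's ray), 0 where there is no reading.
- camera_model(name): a dict with "K" (3x3 intrinsics, pixels), "origin" and "rotation" of the camera in the world. Camera axes: x right, y up, looking along -z (the intrinsics and any distortion apply to the point x, -y, -z); pixel columns grow to the right and rows downward; lengths in m; the calibration is good to about 2 mm. A picture is of the moment at which its call begins. camera_model takes no time and is no camera call.
- manip.hand_in(): hands the job in; it is judged then, once.
The state is a dict: "t": time; "joint_positions": joint angles; "dq": joint speeds; "effort": joint torques, N m; "position": TCP position; "ee_rot": TCP orientation; "contact_force": force on the tool from outside, world axes, zero at the start; "wrist_torque": the same for the moment, N m; "grip_width": opening from 0.0 (shut) to 1.0 (fully open); "finger_force": force on a finger pad.
Only numpy, scipy, OpenCV 4.12 (cv2) and the standard library are available. Lean on these libraries where they do the work, as an engineer would, in place of code of your own. Each camera call takes 0.05 s, during which the arm holds its last target. There are 200 camera calls.

## Working session

There is one attempt and no reset: what is moved stays moved. The work goes in short steps, Python scripts to look and compute and a tool call to move; the robot and the scene stay as the last step left them, time stands still between calls to the robot, and variables do not carry over. Pictures are saved under pics/ and viewed, at most 10 in all, crops included, and the job is handed in when it is done.

```bash
ls; mkdir -p pics
```

Run:
```python
from station import manip, capture, camera_model
import cv2,numpy as np
print(manip.sense())
for n in("scene","top"):
    p,d=capture(n); cv2.imwrite(f"pics/{n}0.png",p[:,:,::-1]); np.savez(f"pics/{n}0.npz",p=p,d=d)
    print(n,camera_model(n),(d>0).mean())
```

```text
pics
station.py
{'t': 0.0, 'joint_positions': array([-1.22676415,  0.62935126,  0.03847986,  1.51834944, -0.02702222,
        0.99629504, -0.01999818]), 'dq': array([-0.00029502, -0.00025392, -0.00062573, -0.00155378,  0.00029305,
        0.00069011,  0.00080102]), 'effort': array([-4.74071658e-04, -5.49737370e+01,  1.14337184e+00, -1.86633879e+01,
       -5.22606808e-02,  2.37448874e-02,  1.67685280e-04]), 'position': array([0.25872007, 0.59556934, 0.20455743]), 'ee_rot': array([ 2.03504746e-01,  9.79073506e-01, -9.25091962e-04, -1.77772857e-04]), 'contact_force': array([-0.80238139,  1.1516713 , -0.19459681]), 'wrist_torque': array([ 0.00054963, -0.02143416,  0.04043063]), 'finger_force': 0.0, 'grip_width': 0.9996285856153582}
scene {'K': array([[543.30592702,   0.        , 267.67510324],
       [  0.        , 543.30592702, 215.58123265],
       [  0.        ,   0.        ,   1.        ]]), 'origin': array([1.33752184, 0.66410327, 0.72497854]), 'rotation': array([0.19013725, 0.4400936 , 0.80070858, 0.35920915])} 0.9610416666666667
top {'K': array([[424.080679  ,   0.        , 277.40240337],
       [  0.        , 424.080679  , 205.04837257],
       [  0.        ,   0.        ,   1.        ]]), 'origin': array([0.41359148, 0.01218261, 1.11359538]), 'rotation': array([-0.0700703 ,  0.06940983,  0.70499891, -0.70231686])} 0.996062925170068
```

View pics/top0.png

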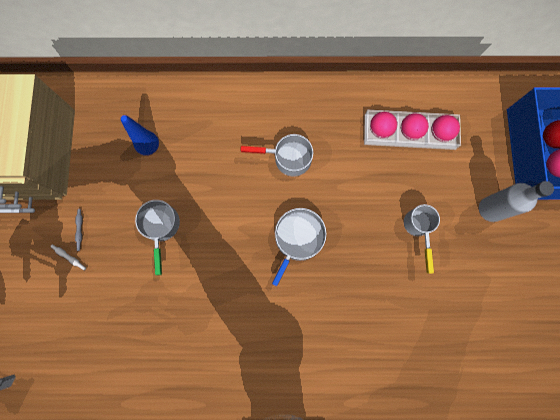

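View pics/scene0.png

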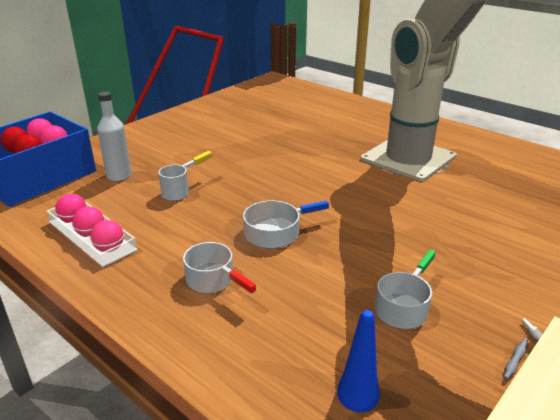

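The top view shows green (pan 156,220, handle 157,260), blue (300,235 / 280,272), yellow (425,218 / 430,260) and red (294,155 / 253,149), all with clear space around their handles. The scene view agrees, and all pans are upright.

Create h.py:
```python
import cv2,numpy as np
from scipy.spatial.transform import Rotation as R
from scipy.optimize import least_squares
from station import manip, capture, camera_model
def cast(n,uv,z):
    c=camera_model(n);uv=np.atleast_2d(uv).astype(float);K=c["K"]
    r=np.c_[(uv[:,0]-K[0,2])/K[0,0],-(uv[:,1]-K[1,2])/K[1,1],-np.ones(len(uv))]
    w=R.from_quat(c["rotation"]).apply(r);o=np.array(c["origin"])
    return o+w*((z-o[2])/w[:,2])[:,None]
def cloud(n,d):
    v,u=np.indices(d.shape);K=camera_model(n)["K"];c=camera_model(n)
    q=np.stack([(u-K[0,2])/K[0,0]*d,-(v-K[1,2])/K[1,1]*d,-d],-1)
    return (R.from_quat(c["rotation"]).apply(q.reshape(-1,3))+c["origin"]).reshape(d.shape+(3,))
HUE=dict(blue=(105,128),green=(45,80),yellow=(22,33),red=(0,4))
def handle(n,p,col,roi,zt):
    "handle centre and long axis at its top plane, from colour mask within roi (u0,v0,u1,v1)"
    h=cv2.cvtColor(p,cv2.COLOR_RGB2HSV);lo,hi=HUE[col]
    m=cv2.inRange(h,(lo,150,70),(hi,255,255));k=np.zeros_like(m);k[roi[1]:roi[3],roi[0]:roi[2]]=255
    c=max(cv2.findContours(m&k,0,1)[0],key=cv2.contourArea)
    w=cast(n,c[:,0],zt)[:,:2]
    (cx,cy),s,a=cv2.minAreaRect((w*1000).astype(np.float32))
    l=a if s[0]>s[1] else a+90
    return np.array([cx,cy])/1000,sorted(s),l%180
def rim(P,c0,r,z):
    "circle fit to depth points at rim height near c0"
    q=P.reshape(-1,3);D=np.hypot(*(q[:,:2]-c0).T)
    q=q[(abs(D-r)<.02)&(abs(q[:,2]-z)<.006)]
    f=least_squares(lambda x:np.hypot(*(q[:,:2]-x).T)-r,c0,loss='soft_l1',f_scale=.002)
    return f.x,len(q),np.median(q[:,2])
```

Run:
```python
from h import *
f=np.load("pics/top0.npz");p,d=f["p"],f["d"];P=cloud("top",d)
fs=np.load("pics/scene0.npz");S=cloud("scene",fs["d"])
for col,roi,zt,c,r,H,sroi in(("green",(120,200,200,300),.064,(156,220),.0485,.058,(380,230,460,290)),("yellow",(390,200,460,300),.076,(425,218),.0345,.07,(180,140,230,180)),("blue",(260,230,310,300),.055,(300,235),.0635,.05,(290,190,340,225)),("red",(230,130,280,170),.064,(294,155),.0485,.058,(220,260,270,300))):
    c0=cast("top",c,H)[0,:2]
    print(col,*handle("top",p,col,roi,zt),"rim top",*rim(P,c0,r,H),"scene",*rim(S,c0,r,H))
    print("   scene handle",*handle("scene",fs["p"],col,sroi,zt))
```

```text
green [0.48372296 0.30964096] [12.75061321258545, 62.207000732421875] 6.4186015129089355 rim top [0.5885569  0.32160427] 231 0.05782355316278931 scene [0.59034651 0.32355551] 419 0.05630450614960081
   scene handle [0.4896832  0.31559042] [14.388209342956543, 68.34571838378906] 7.082164764404297
yellow [ 0.48246362 -0.35471124] [16.705469131469727, 60.309295654296875] 1.4463847875595093 rim top [ 0.58534339 -0.35506602] 163 0.06925076915468553 scene [ 0.58655736 -0.35373962] 161 0.06789686824817653
   scene handle [ 0.49159839 -0.34398325] [33.985233306884766, 73.83474731445312] 3.2848262786865234
blue [0.45788452 0.00588682] [12.166983604431152, 67.88447570800781] 152.9575080871582 rim top [ 0.55236159 -0.04432824] 252 0.04987022563257293 scene [ 0.55355574 -0.04276479] 371 0.04802875342275126
   scene handle [0.46722467 0.0156498 ] [29.84025764465332, 72.93406677246094] 153.2249755859375
red [0.77113434 0.07561565] [16.247051239013672, 63.267822265625] 86.4306411743164 rim top [ 0.76387889 -0.02943813] 195 0.05762308648410586 scene [ 0.76541281 -0.02834154] 351 0.055997650346816474
   scene handle [0.78005231 0.08517657] [22.382976531982422, 75.53522491455078] 85.7669906616211
```

Add to h.py:
```python
def plan(xyz,yaw_deg):
    "remaining rz (rad), then displacement in tool axes after that turn"
    s=manip.sense();T=R.from_quat(s["ee_rot"]);x=T.apply([1,0,0])
    e=(np.degrees(np.arctan2(x[1],x[0]))-yaw_deg+90)%180-90
    T2=R.from_rotvec([0,0,-np.radians(e)])*T
    print("t",s["t"],"pos",s["position"].round(4),"tilt",T.apply([0,0,1]).round(3),"rz %.3f"%np.radians(e),"d",T2.inv().apply(np.array(xyz)-s["position"]).round(4))
```

```bash
python3 -c "
from h import *
plan((.4896,.3107,.14),186.5)"
```

```text
t 0.1 pos [0.2587 0.5957 0.2046] tilt [-0.001 -0.002 -1.   ] rz -0.523 d [-0.1971 -0.3092  0.0652]
```

nudge_tcp(moves=[[0,0,-0.175,0,0,0,0.5],[0,0,-0.175,0,0,0,0.5],[0,0,-0.175,0,0,0,0.5]])

```text
t: 0.48
position: [0.2588, 0.5958, 0.205]
ee_rot: [-0.06, 0.998, -0.0, -0.0]
contact_force: [0.3, 0.1, 0.2]
grip_width: 0.717
finger_force: 0.0
```

```bash
python3 -c "
from h import *
plan((.4896,.3107,.14),186.5)"
```

```text
t 0.475 pos [0.2588 0.5958 0.205 ] tilt [-0.    -0.001 -1.   ] rz 0.008 d [-0.1971 -0.3094  0.0652]
```

nudge_tcp(moves=[[0,0,0,-0.028,-0.044,0.008,0.5],[0,0,0,-0.028,-0.044,0.008,0.5],[0,0,0,-0.028,-0.044,0.008,0.5],[0,0,0,-0.028,-0.044,0.008,0.5],[0,0,0,-0.028,-0.044,0.008,0.5],[0,0,0,-0.028,-0.044,0.008,0.5],[0,0,0,-0.028,-0.044,0.008,0.5],[0,0,0,0,0,0,0.5],[0,0,0,0,0,0,0.5]])

```text
t: 1.6
position: [0.4885, 0.3133, 0.1492]
ee_rot: [-0.058, 0.998, 0.0, -0.001]
contact_force: [0.7, 0.5, -0.6]
grip_width: 0.501
finger_force: 0.0
```

```bash
python3 -c "
from h import *
plan((.4896,.3107,.036),186.5)"
```

```text
t 1.6 pos [0.4885 0.3133 0.1492] tilt [-0.001  0.001 -1.   ] rz 0.002 d [-0.001  -0.0028  0.1132]
```

nudge_tcp(moves=[[0,0,0,-0.001,-0.003,0.03,0.5],[0,0,0,0,0,0.03,0.5],[0,0,0,0,0,0.03,0.5],[0,0,0,0,0,0.015,0.5],[0,0,0,0,0,0.008,0.5],[0,0,0,0,0,0,0.5],[0,0,0,0,0,0,0]])

```text
t: 2.48
position: [0.4909, 0.3104, 0.0374]
ee_rot: [-0.058, 0.998, 0.0, 0.001]
contact_force: [-0.6, 0.5, 0.4]
grip_width: 0.426
finger_force: 0.0
```

nudge_tcp(moves=[[0,0,0,0,0,0,0],[0,0,0,0,0,0,0],[0,0,0,0,0,0,0],[0,0,0,0,0,0,0],[0,0,0,0,0,0,0]])

```text
t: 3.1
position: [0.4905, 0.3101, 0.0367]
ee_rot: [-0.058, 0.998, 0.0, 0.0]
contact_force: [0.5, -0.6, 2.5]
grip_width: 0.147
finger_force: 30.0
```

```bash
python3 -c "
from h import *
plan((.4896,.3107,.036),186.5)"
```

```text
t 3.1 pos [0.4905 0.3101 0.0367] tilt [ 0.  0. -1.] rz 0.002 d [0.0008 0.0007 0.0007]
```

nudge_tcp(moves=[[0,0,0,0,0,-0.01,0],[0,0,0,0,0,-0.02,0],[0,0,0,0,0,-0.03,0],[0,0,0,0,0,-0.03,0],[0,0,0,0,0,-0.02,0],[0,0,0,0,0,-0.01,0],[0,0,0,0,0,0,0],[0,0,0,0,0,0,0]])

```text
t: 4.1
position: [0.4898, 0.3094, 0.1556]
ee_rot: [-0.058, 0.998, -0.0, -0.001]
contact_force: [-0.7, 0.8, -2.5]
grip_width: 0.148
finger_force: 30.0
```

Run:
```python
from h import *
plan((.4896,.3107,.036),186.5)
p,d=capture("scene");cv2.imwrite("pics/lift.png",p[:,:,::-1])
```

```text
t 4.1 pos [0.4898 0.3094 0.1556] tilt [-0.002 -0.001 -1.   ] rz 0.002 d [-0.0002  0.0014  0.1196]
```

View pics/lift.png

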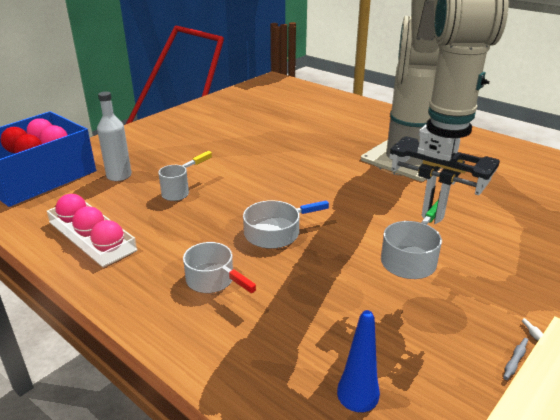

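The green pan is held and off the table (rim about 412,240), the rest is undisturbed. I'll check its tilt and its centre in the hand by fitting the rim.

Add to h.py:
```python
def held(c0,r,zr,tag):
    "rim plane tilt and circle of the held pan, top camera and scene camera"
    for n in("top","scene"):
        p,d=capture(n);cv2.imwrite(f"pics/{tag}_{n}.png",p[:,:,::-1]);q=cloud(n,d).reshape(-1,3)
        D=np.hypot(*(q[:,:2]-c0).T);a=np.arctan2(*(q[:,:2]-c0).T[::-1])
        q=q[(abs(D-r)<.012)&(abs(q[:,2]-zr)<.025)];a=np.arctan2(*(q[:,:2]-c0).T[::-1])
        top=[]
        for k in range(36):
            s=q[((a+np.pi)//(np.pi/18)).astype(int)==k]
            if len(s)>3: top.append(s[s[:,2]>np.quantile(s[:,2],.9)-.003])
        t=np.vstack(top);A=np.c_[t[:,:2]-c0,np.ones(len(t))]
        f=least_squares(lambda x:A@x-t[:,2],[0,0,zr],loss='soft_l1',f_scale=.001).x
        c=least_squares(lambda x:np.hypot(*(t[:,:2]-x).T)-r,c0,loss='soft_l1',f_scale=.002).x
        print(n,"slope deg x,y",np.degrees(f[:2]).round(2),"zrim",f[2].round(4),"centre",c.round(4),len(t),"bins",len(top))
```

Run:
```python
from h import *
held(np.array([.589,.3205]),.0485,.177,"g1")
```

```text
top slope deg x,y [-0.72 -0.43] zrim 0.1763 centre [0.5886 0.3208] 181 bins 32
scene slope deg x,y [-0.75 -0.2 ] zrim 0.1745 centre [0.5897 0.3226] 368 bins 36
```

nudge_tcp(moves=[[0,0,-0.06,0,0,0,0],[0,0,-0.06,0,0,0,0],[0,0,-0.06,0,0,0,0],[0,0,0,0,0,0,0]])

```text
t: 4.75
position: [0.4902, 0.3097, 0.156]
ee_rot: [-0.147, 0.989, -0.0, -0.0]
contact_force: [-1.4, 0.2, -1.9]
grip_width: 0.144
finger_force: 30.0
```

```bash
python3 -c "
from h import *
plan((.4574,-.0735,.1556),196.9)"
```

```text
t 4.75 pos [0.4902 0.3097 0.156 ] tilt [-0.001 -0.    -1.   ] rz -0.000 d [ 0.1428 -0.3571  0.0005]
```

nudge_tcp(moves=[[0,0,0,0.008,-0.02,0,0],[0,0,0,0.015,-0.038,0,0],[0,0,0,0.018,-0.045,0,0],[0,0,0,0.018,-0.045,0,0],[0,0,0,0.018,-0.045,0,0],[0,0,0,0.018,-0.045,0,0],[0,0,0,0.018,-0.045,0,0],[0,0,0,0.015,-0.038,0,0],[0,0,0,0.010,-0.025,0,0],[0,0,0,0.005,-0.011,0,0]])

```text
t: 6.0
position: [0.4561, -0.076, 0.1565]
ee_rot: [-0.145, 0.989, -0.0, -0.0]
contact_force: [0.3, 0.1, -2.3]
grip_width: 0.148
finger_force: 30.0
```

nudge_tcp(moves=[[0,0,0,0,0,0,0],[0,0,0,0,0,0,0]])

```text
t: 6.25
position: [0.4575, -0.0721, 0.1565]
ee_rot: [-0.148, 0.989, 0.0, 0.0]
contact_force: [-0.8, 0.3, -1.5]
grip_width: 0.146
finger_force: 30.0
```

Run:
```python
from h import *
plan((.4574,-.0735,.1556),196.9)
held(np.array([.553,-.0435]),.0485,.177,"g2")
```

```text
t 6.25 pos [ 0.4575 -0.0721  0.1565] tilt [ 0.     0.001 -1.   ] rz 0.002 d [ 0.0005 -0.0014  0.0009]
top slope deg x,y [0.34 0.21] zrim 0.1775 centre [ 0.5523 -0.0423] 128 bins 28
scene slope deg x,y [-0.5  -0.37] zrim 0.1755 centre [ 0.5535 -0.0406] 240 bins 33
```

nudge_tcp(moves=[[0,0,0,0.001,-0.002,0.015,0],[0,0,0,0,0,0.02,0],[0,0,0,0,0,0.02,0],[0,0,0,0,0,0.02,0],[0,0,0,0,0,0.015,0],[0,0,0,0,0,0.01,0],[0,0,0,0,0,0.006,0],[0,0,0,0,0,0.006,0],[0,0,0,0,0,0,0],[0,0,0,0,0,0,0]])

```text
t: 7.6
position: [0.4573, -0.0755, 0.0447]
ee_rot: [-0.147, 0.989, -0.0, 0.0]
contact_force: [-0.6, -0.5, -1.5]
grip_width: 0.146
finger_force: 30.0
```

```bash
python3 -c "
from h import *
plan((.4574,-.0735,.041),196.9)"
```

```text
t 7.6 pos [ 0.4573 -0.0755  0.0447] tilt [ 0.001 -0.    -1.   ] rz 0.000 d [-0.0007  0.0019  0.0037]
```

nudge_tcp(moves=[[0,0,0,0,0,0.002,0],[0,0,0,0,0,0.002,0],[0,0,0,0,0,0,0]])

```text
t: 7.98
position: [0.4571, -0.0756, 0.0407]
ee_rot: [-0.147, 0.989, -0.0, 0.0]
contact_force: [-0.1, 0.2, 2.3]
grip_width: 0.143
finger_force: 30.0
```

nudge_tcp(moves=[[0,0,0,0,0,0,0.4],[0,0,0,0,0,0,0.4],[0,0,0,0,0,0,0.4],[0,0,0,0,0,-0.015,0.4],[0,0,0,0,0,-0.04,0.4],[0,0,0,0,0,-0.05,0.4],[0,0,0,0,0,-0.05,0.4],[0,0,0,0,0,-0.01,0.4]])

```text
t: 8.98
position: [0.459, -0.0756, 0.2084]
ee_rot: [-0.147, 0.989, -0.001, 0.003]
contact_force: [-0.0, -1.2, -0.3]
grip_width: 0.401
finger_force: 0.0
```

Run:
```python
from h import *
plan((.486,-.355,.16),180.5)
c=np.array([.553,-.0435])
held(c,.0485,.062,"g3")
p=cv2.imread("pics/g3_scene.png");cv2.imwrite("pics/g3c.png",cv2.resize(p[140:310,120:400],None,fx=2,fy=2))
```

```text
t 8.975 pos [ 0.459  -0.0756  0.2084] tilt [ 0.006 -0.001 -1.   ] rz 0.286 d [-0.0243 -0.2795  0.0492]
top slope deg x,y [0.04 1.04] zrim 0.0623 centre [ 0.552  -0.0462] 89 bins 25
scene slope deg x,y [-0.26  0.36] zrim 0.0605 centre [ 0.553  -0.0443] 206 bins 35
```

View pics/g3c.png

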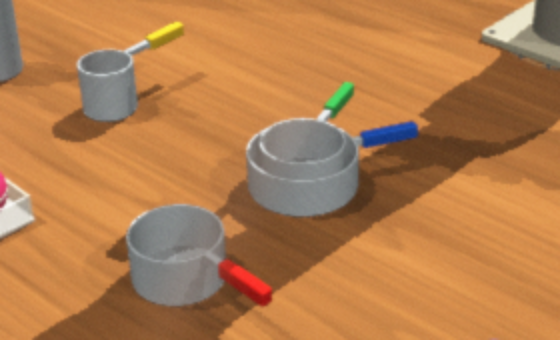

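The green pan sits fully down in the blue one: rim at 62 mm, level, and the handle on the correct side. The yellow pan is untouched. Next I'll fetch yellow.

nudge_tcp(moves=[[0,0,0.143,0,0,0,0.5],[0,0,0.143,0,0,0,0.5],[0,0,0,-0.004,-0.045,0.008,0.5],[0,0,0,-0.004,-0.045,0.008,0.5],[0,0,0,-0.004,-0.047,0.008,0.5],[0,0,0,-0.004,-0.047,0.008,0.5],[0,0,0,-0.004,-0.047,0.008,0.5],[0,0,0,-0.004,-0.048,0.009,0.5],[0,0,0,0,0,0,0.5],[0,0,0,0,0,0,0.5]])

```text
t: 10.32
position: [0.4827, -0.3526, 0.1544]
ee_rot: [-0.005, 1.0, 0.001, -0.001]
contact_force: [-0.5, 0.4, 1.2]
grip_width: 0.498
finger_force: 0.0
```

```bash
python3 -c "
from h import *
plan((.486,-.3553,.048),180.5)"
```

```text
t 10.325 pos [ 0.4827 -0.3526  0.1544] tilt [-0.003  0.003 -1.   ] rz 0.001 d [-0.0036 -0.0031  0.1064]
```

nudge_tcp(moves=[[0,0,0,-0.003,-0.003,0.03,0.5],[0,0,0,0,0,0.03,0.5],[0,0,0,0,0,0.025,0.5],[0,0,0,0,0,0.015,0.5],[0,0,0,0,0,0.006,0.5],[0,0,0,0,0,0,0.5],[0,0,0,0,0,0,0]])

```text
t: 11.2
position: [0.4873, -0.3575, 0.0513]
ee_rot: [-0.005, 1.0, -0.0, 0.001]
contact_force: [-0.5, -0.8, 0.1]
grip_width: 0.43
finger_force: 0.0
```

nudge_tcp(moves=[[0,0,0,0,0,0,0],[0,0,0,0,0,0,0],[0,0,0,0,0,0,0],[0,0,0,0,0,0,0],[0,0,0,0,0,0,0]])

```text
t: 11.82
position: [0.4866, -0.3573, 0.0506]
ee_rot: [-0.005, 1.0, -0.0, -0.0]
contact_force: [-0.1, -0.1, 1.6]
grip_width: 0.147
finger_force: 30.0
```

```bash
python3 -c "
from h import *
plan((.486,-.3553,.048),180.5)"
```

```text
t 11.825 pos [ 0.4866 -0.3573  0.0506] tilt [-0. -0. -1.] rz 0.000 d [0.0006 0.002  0.0026]
```

nudge_tcp(moves=[[0,0,0,0,0,-0.01,0],[0,0,0,0,0,-0.02,0],[0,0,0,0,0,-0.03,0],[0,0,0,0,0,-0.03,0],[0,0,0,0,0,-0.02,0],[0,0,0,0,0,-0.01,0],[0,0,0,0,0,0,0],[0,0,0,0,0,0,0]])

```text
t: 12.82
position: [0.486, -0.3568, 0.1695]
ee_rot: [-0.005, 1.0, 0.001, -0.001]
contact_force: [0.0, -0.7, -0.8]
grip_width: 0.149
finger_force: 30.0
```

Run:
```python
from h import *
plan((.4896,.3107,.17),242)
held(np.array([.586,-.3555]),.0345,.19,"y1")
```

```text
t 12.825 pos [ 0.486  -0.3568  0.1695] tilt [-0.002  0.001 -1.   ] rz -1.073 d [-0.591   0.3102 -0.0011]
top slope deg x,y [-0.45  0.34] zrim 0.1879 centre [ 0.5851 -0.3547] 157 bins 34
scene slope deg x,y [-0.59  0.33] zrim 0.1861 centre [ 0.5864 -0.3531] 141 bins 32
```

nudge_tcp(moves=[[0,0,-0.07,0,0,0,0],[0,0,-0.14,0,0,0,0],[0,0,-0.15,0,0,0,0],[0,0,-0.15,0,0,0,0],[0,0,-0.15,0,0,0,0],[0,0,-0.15,0,0,0,0],[0,0,-0.15,0,0,0,0],[0,0,-0.1,0,0,0,0],[0,0,0,0,0,0,0],[0,0,0,0,0,0,0]])

```text
t: 14.18
position: [0.4864, -0.3572, 0.1701]
ee_rot: [-0.509, 0.861, 0.0, -0.0]
contact_force: [0.0, 0.4, -0.5]
grip_width: 0.144
finger_force: 30.0
```

```bash
python3 -c "
from h import *
plan((.5063,-.1337,.17),241.4)"
```

```text
t 14.175 pos [ 0.4864 -0.3572  0.1701] tilt [-0.001  0.    -1.   ] rz -0.004 d [-2.058e-01  8.950e-02  1.000e-04]
```

nudge_tcp(moves=[[0,0,0,-0.014,0.006,0,0],[0,0,0,-0.030,0.013,0,0],[0,0,0,-0.04,0.0175,0,0],[0,0,0,-0.04,0.0175,0,0],[0,0,0,-0.04,0.0175,0,0],[0,0,0,-0.027,0.012,0,0],[0,0,0,-0.015,0.006,0,0],[0,0,0,0,0,0,0],[0,0,0,0,0,0,0]])

```text
t: 15.3
position: [0.507, -0.135, 0.1704]
ee_rot: [-0.509, 0.861, -0.0, -0.0]
contact_force: [0.0, 0.3, -1.0]
grip_width: 0.145
finger_force: 30.0
```

Run:
```python
from h import *
plan((.5063,-.1337,.17),241.4)
held(np.array([.5525,-.045]),.0345,.189,"y2")
```

```text
t 15.3 pos [ 0.507  -0.135   0.1704] tilt [-0.    -0.001 -1.   ] rz -0.004 d [-0.0008  0.0013  0.0004]
top slope deg x,y [-0.89 -1.28] zrim 0.1891 centre [ 0.5547 -0.0466] 130 bins 35
scene slope deg x,y [-0.32 -0.6 ] zrim 0.1874 centre [ 0.5559 -0.045 ] 173 bins 33
```

View pics/y2_scene.png

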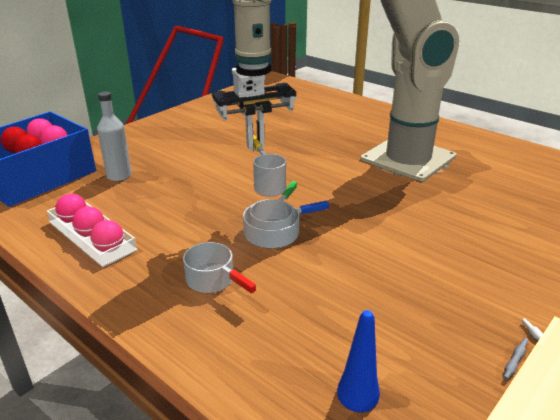

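The yellow pan (270,172) is level above the nest (272,220). It needs a 3 mm correction, then I'll lower it.

nudge_tcp(moves=[[0,0,0,0.001,0.003,0,0],[0,0,0,0,0,0.02,0],[0,0,0,0,0,0.02,0],[0,0,0,0,0,0.02,0],[0,0,0,0,0,0.02,0],[0,0,0,0,0,0.014,0],[0,0,0,0,0,0.008,0],[0,0,0,0,0,0.005,0],[0,0,0,0,0,0,0],[0,0,0,0,0,0,0]])

```text
t: 16.65
position: [0.5045, -0.133, 0.0639]
ee_rot: [-0.509, 0.86, -0.0, 0.0]
contact_force: [-0.4, 0.4, -0.8]
grip_width: 0.141
finger_force: 30.0
```

```bash
python3 -c "
from h import *
plan((.505,-.135,.0586),241.4)"
```

```text
t 16.65 pos [ 0.5045 -0.133   0.0639] tilt [ 0.001 -0.    -1.   ] rz -0.002 d [ 0.0015 -0.0014  0.0053]
```

nudge_tcp(moves=[[0,0,0,0,0,0.003,0],[0,0,0,0,0,0.0025,0],[0,0,0,0,0,0,0],[0,0,0,0,0,0,0]])

```text
t: 17.15
position: [0.5041, -0.1334, 0.0583]
ee_rot: [-0.509, 0.861, -0.0, -0.0]
contact_force: [-1.1, -1.7, 4.8]
grip_width: 0.147
finger_force: 30.0
```

nudge_tcp(moves=[[0,0,0,0,0,0,0.4],[0,0,0,0,0,0,0.4],[0,0,0,0,0,0,0.4],[0,0,0,0,0,-0.015,0.4],[0,0,0,0,0,-0.04,0.4],[0,0,0,0,0,-0.05,0.4],[0,0,0,0,0,-0.05,0.4],[0,0,0,0,-0.04,0,0.4],[0,0,0,0,-0.02,0,0.4],[0,0,0,0,0,0,0.4]])

```text
t: 18.4
position: [0.5574, -0.1622, 0.2136]
ee_rot: [-0.509, 0.861, -0.0, 0.001]
contact_force: [-0.6, -0.3, 0.1]
grip_width: 0.402
finger_force: 0.0
```

Run:
```python
from h import *
plan((.505,-.135,.0586),241.4)
c=np.array([.5535,-.0453])
held(c,.0345,.078,"y3")
p=cv2.imread("pics/y3_scene.png");cv2.imwrite("pics/y3c.png",cv2.resize(p[160:310,160:350],None,fx=3,fy=3))
t=cv2.imread("pics/y3_top.png")
cv2.imwrite("pics/y3t.png",cv2.resize(t[120:310,210:390],None,fx=3,fy=3))
t=t[:,:,::-1]
for col,z in(("blue",.055),("green",.068),("yellow",.084),("red",.064)):
    try:print(col,*handle("top",t,col,(230,130,390,320),z))
    except Exception as e:print(col,e)
```

```text
t 18.4 pos [ 0.5574 -0.1622  0.2136] tilt [ 0.001  0.    -1.   ] rz -0.003 d [0.0012 0.0591 0.1549]
top slope deg x,y [-0.86 -0.75] zrim 0.0783 centre [ 0.5515 -0.0447] 97 bins 32
scene slope deg x,y [-0.18 -0.26] zrim 0.0765 centre [ 0.5532 -0.0427] 149 bins 33
blue [0.45738593 0.00614136] [12.16698169708252, 66.7647476196289] 152.95747756958008
green [ 0.45077408 -0.07589828] [12.341333389282227, 62.12965393066406] 17.49575424194336
yellow [ 0.50212704 -0.13473293] [13.669941902160645, 58.8719367980957] 61.44019317626953
red [0.77134229 0.07560878] [16.238981246948242, 63.35777282714844] 86.015380859375
```

View pics/y3c.png

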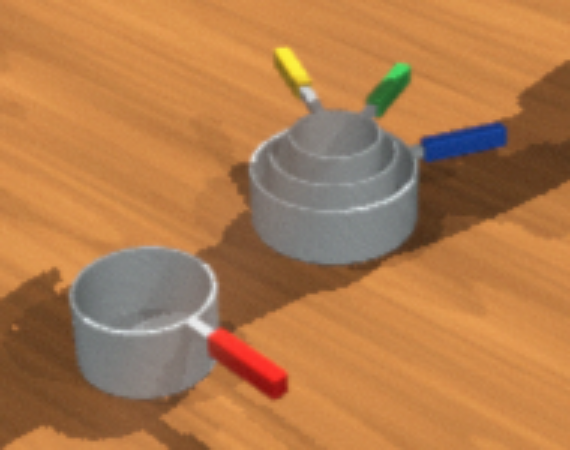

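View pics/y3t.png

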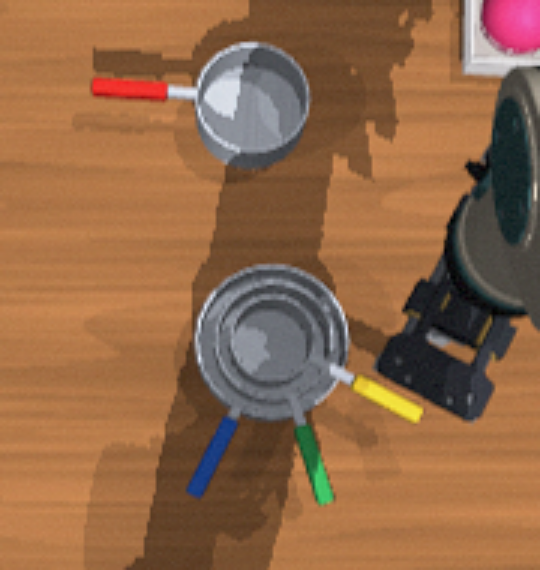

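The three pans are nested level, with the yellow rim at 78 mm as expected. The handles point at 153°, 197.5° and 241.5°, about 44° apart and counter-clockwise. The red pan is unmoved, and the gripper is open and clear, so I'm handing in.

```bash
python3 -c "
from station import manip, capture, camera_model
print(manip.hand_in())"
```

```text
the job is handed in; nothing more can be done
None
```

The three pans are nested upright with the handles fanned about 44° apart counter-clockwise, the red pan hasn't moved, the gripper is clear of everything, and the job was handed in after about 18.5 s; no verdict was printed.

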